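# Draw the tall gel cassette from its slotted rack and stand it in the tank

### The job

Slide the tall flat cassette up out of its slot in the rack, and stand it upright in the narrow open tank, lowering it to the tank's floor before you let go; it may lean on the tank's wall. Leave the two short cassettes where they are in the rack.

Things in the scene. Friction and masses are not known exactly. Their poses are not given: they have to be found in the camera images.
- tall_cassette: The tall one of three flat white cassettes with grey windows, standing on edge one behind another in a fixed slotted rack, in any of its 3 slots: 8 mm thick (x), 80 mm wide (y), 140 mm high (z), 50 to 110 g. Origin: centre of its underside, 8 mm above the worktop. It reaches 45 mm above its neighbours; grip it from above across its thickness, by the middle of its top edge.
- short_cassette_1: One of two identical short white cassettes in the rack, to be left there: 8 mm thick (x), 80 mm wide (y), 95 mm high (z), origin at the centre of its underside. The rack: bare steel with black ribs, 120 mm (x) by 104 mm (y), walls 77 mm high, base 8 mm thick, slots 40 mm apart along x, with 3 mm of play across a cassette's thickness, holding it upright by its two side edges.
- short_cassette_2: The other short cassette, of the same shape and axes, to be left in its slot.
- tank: Narrow white-painted open-topped tank, fixed to the worktop: 50 mm (x) by 122 mm (y), 87 mm high, on a foot flange of 72 by 140 mm. Inside 38 mm (x) by 110 mm (y), its floor 6 mm above the worktop. Origin at the centre of its underside, on the worktop. A cassette goes in with its thickness along the tank's x, either way round.

How it is judged:
On the way, in this order (a step that is already met when the one before it is completed fails the run):
1. the tall cassette is drawn up clear of the rack, its underside more than 85 mm above the worktop, upright (height (world z) of tall_cassette above 0.085 m and angle between tall_cassette's own z axis and vertical below 0.35 rad), for 0.1 s.
2. the tall cassette is lowered inside the tank to within 20 mm of its floor while the fingers still hold it (z of tall_cassette in the frame of tank below 0.026 m and horizontal distance between tall_cassette and tank below 0.03 m and contact force between the fingers and tall_cassette above 0.3 N), for 0.05 s.
At the end, for the whole second after the job is handed in: The tall cassette is at rest in the tank: its origin within 22 mm of the tank's along each tank axis and under 14 mm above the tank's underside, tilted less than 26 degrees (leaning allowed). Both short cassettes are within 15 mm of where they stood (x of tall_cassette in the frame of tank between -0.022 and 0.022 m and y of tall_cassette in the frame of tank between -0.022 and 0.022 m and z of tall_cassette in the frame of tank below 0.014 m and angle between tall_cassette's own z axis and vertical below 0.45 rad and linear speed of tall_cassette below 0.02 m/s and distance of each of short_cassette_1, short_cassette_2 from where it was at the start of the episode below 0.015 m); the robot touches nothing.
It fails at once if a short cassette is drawn from its slot (moved more than 30 mm) (distance of any of short_cassette_1, short_cassette_2 from where it was at the start of the episode above 0.03 m).
It also fails if it takes over 48 s, if anything falls off the work surface, if the arm or the gripper's body presses on something with over 40 N, if the wrist force passes 120 N, or if a joint passes its speed limit or range.

### The arm

A 6-joint arm with a two-finger parallel gripper is mounted at the origin on the work surface; the furniture and walls round the work are solid. World frame = base frame: x ahead of the robot, y to its left, z up, the work surface at z = 0. Lengths are in m, angles in rad, forces in N, time in s.
With the tool pointing down it reaches from about 0.375 to 0.925 m from the base axis. Payload 5.7 kg.
Tool frame: the origin (TCP) lies at the very end of the fingers, on their centre line; the grasp point (between the pads) lies 19 mm behind it; z points along the fingers, y is the line along which they close (so a half turn about z gives the same grasp; the last joint's range is limited). The gripper opens to 88 mm and grips with 3 to 60 N. Pads are 20 mm wide; open, the fingers measure 115 mm over their backs; the gripper's body (75 mm by 178 mm) begins 61 mm behind the grasp point.
Start: joints at [-1.423, 0.359, 1.51, -0, 1.272, -0.115], TCP at [0.156, -0.579, 0.223] pointing down, gripper open.
Joint ranges: [-2.97, 2.97], [-1.01, 2.36], [0.21, 2.38], [-0.96, 4.11], [0.2, 2.71], [-2.98, 2.98]. Speed limits (rad/s): [2.39, 2.39, 3.14, 3.14, 3.14, 3.14].

### API

Orientations are given as a 3x3 rotation matrix whose columns are the frame's x, y, z axes.
In Python, from rig import env gives the robot as it stands. Calls block until the motion is done:
- env.move_pose(position, orientation): joint-space move of the TCP to a pose.
- env.line_to(position, frame=None, v=0.15): straight line of the TCP; frame=None keeps the orientation; v is the mean speed in m/s.
- env.move_j(angles): joint-space move.
- env.release() and env.close_gripper(squeeze=None): open the fingers fully, or close them until they stop; squeeze is the grip in N (None keeps the last).
- env.hold(seconds).
- env.solve_ik(position, orientation): joint angles nearest the present ones, or None.
- env.get_state(): the state.
- env.capture(name): name is "scene" or "top"; returns the picture (480x640x3 uint8, blue, green, red); there is no depth.
- env.camera_model(name): a dict with "mtx" (3x3 intrinsics, pixels), "extrinsics" (4x4, takes a point from camera to world coordinates). Camera axes: x right, y down, z forward; pixel columns grow to the right and rows downward; lengths in m; the calibration is good to about 2 mm. A picture is of the moment at which its call begins. camera_model takes no time and is no camera call.
A pose or a line that the arm cannot do raises env.Unreachable and nothing moves.
- env.job_done(): hands the job in; it is judged then, once.
The state is a dict: "t": time; "joints": joint angles; "joint_velocities": joint speeds; "effort": joint torques, N m; "position": TCP position; "ee_rot": TCP orientation; "ft_force": force on the tool from outside, world axes, zero at the start; "torque": the same for the moment, N m; "gripper_width": finger opening in m; "gripper_force": force on a finger pad.
Only numpy, scipy, OpenCV 4.12 (cv2) and the standard library are available. Lean on these libraries where they do the work, as an engineer would, in place of code of your own. Each camera call takes 0.05 s, during which the arm holds its last target. There are 200 camera calls.

## Working session

There is one attempt and no reset: what is moved stays moved. The work goes in short steps, each a Python script; the robot and the scene stay as the last script left them, time stands still between calls to the robot, and variables do not carry over. Pictures are saved under pics/ and viewed, at most 10 in all, crops included, and the job is handed in when it is done.

```bash
mkdir -p pics; ls; python3 - <<'E'
from rig import env
import cv2
for n in("scene","top"):
    cv2.imwrite(f"pics/{n}0.png",env.capture(n)); m=env.camera_model(n); print(n,m["mtx"].round(1).tolist(),m["extrinsics"].round(4).tolist())
E
```

```text
pics
scene [[588.6, 0.0, 314.6], [0.0, 588.6, 229.5], [0.0, 0.0, 1.0]] [[-0.6875, 0.4255, -0.5885, 1.0013], [0.7259, 0.3795, -0.5736, 0.4812], [-0.0207, -0.8216, -0.5697, 0.5223], [0.0, 0.0, 0.0, 1.0]]
top [[565.6, 0.0, 322.9], [0.0, 565.6, 239.9], [0.0, 0.0, 1.0]] [[-0.0264, -0.9958, 0.088, 0.4155], [-0.9996, 0.0265, 0.0009, 0.0223], [-0.0033, -0.0879, -0.9961, 0.9238], [0.0, 0.0, 0.0, 1.0]]
```

View pics/scene0.png

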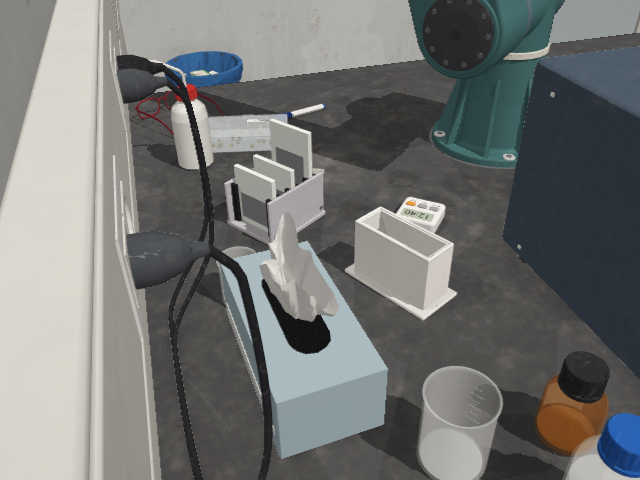

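View pics/top0.png

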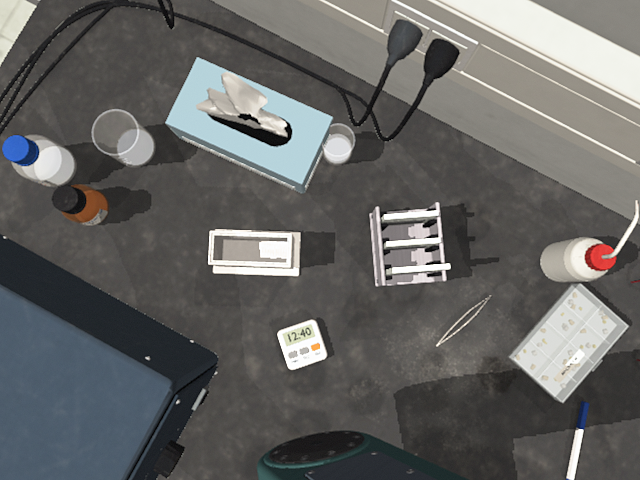

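Both views show the rack (top ≈ (410,245), scene ≈ (275,185)) with the tall cassette in the slot nearest the robot (top ≈ (418,268), scene ≈ (290,140)). The tank is at top ≈ (255,252) and scene ≈ (405,255). Next I'll zoom in.

```bash
python3 - <<'E'
import cv2,numpy as np
t=cv2.imread("pics/top0.png");s=cv2.imread("pics/scene0.png")
c=lambda i,x,y:cv2.resize(i[y:y+100,x:x+133],(400,300),interpolation=cv2.INTER_CUBIC)
def g(i,x,y):
    o=c(i,x,y)
    for k in range(0,133,20): cv2.putText(o,str(x+k),(k*3,8),0,.3,(0,255,255)); cv2.line(o,(k*3,10),(k*3,16),(0,255,255))
    for k in range(20,100,20): cv2.putText(o,str(y+k),(0,k*3),0,.3,(0,255,255)); cv2.line(o,(20,k*3),(26,k*3),(0,255,255))
    return o
cv2.imwrite("pics/z.png",np.vstack([np.hstack([g(t,345,195),g(t,195,205)]),np.hstack([g(s,215,110),g(s,340,205)])]))
E
```

```text
(no output)
```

View pics/z.png

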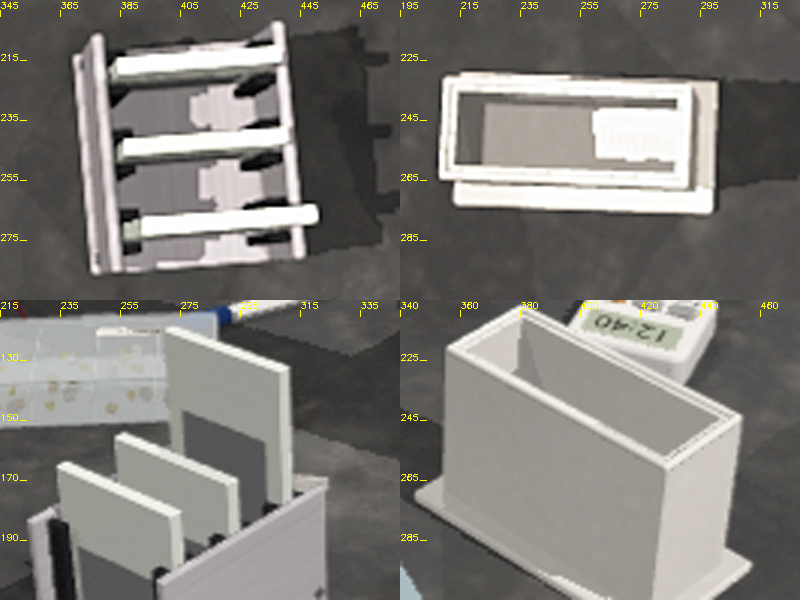

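The zoom shows the tall cassette's top strip clearly: top-view ends ≈ (392,270) and (450,266), scene corners ≈ (270.7,120.7) and (307.7,134). All four corners of the tank rim are visible in both views. I'll triangulate these.

```bash
cat > h.py <<'E'
from rig import env
import cv2,numpy as np
def P(n):
    m=env.camera_model(n); return m["mtx"]@np.linalg.inv(m["extrinsics"])[:3]
def tri(a,b):
    X=cv2.triangulatePoints(P("top"),P("scene"),np.float64(a).T,np.float64(b).T); return (X[:3]/X[3]).T
def ray(n,px,z):
    m=env.camera_model(n);E=m["extrinsics"];d=np.c_[np.float64(px),np.ones(len(px))]@np.linalg.inv(m["mtx"]).T@E[:3,:3].T
    o=E[:3,3];return o+d*((z-o[2])/d[:,2])[:,None]
E
python3 - <<'E'
from h import *
np.set_printoptions(precision=4,suppress=True)
tall=tri([(392,266.3),(450.3,263.3)],[(307.7,134),(270.7,120.7)])
print("tall",tall,np.linalg.norm(tall[0]-tall[1]))
A=[(209.3,230),(291.7,232.3),(291,267.3),(208.3,264.3)]
tk=tri(A,[(429,260.7),(355,220.7),(381.7,207),(453.7,243.3)])
print("tank",tk,[np.linalg.norm(tk[i]-tk[i-1]) for i in range(4)],tk.mean(0))
img=cv2.imread("pics/top0.png")
m=(img.min(2)>225).astype(np.uint8); m[:260]=0;m[279:]=0;m[:,:390]=0;m[:,455:]=0
cs=max(cv2.findContours(m,0,1)[0],key=cv2.contourArea);r=cv2.minAreaRect(cs);b=ray("top",cv2.boxPoints(r),tall[:,2].mean())
print("strip",r,b,b.mean(0),np.linalg.norm(np.diff(b,axis=0),axis=1))
B=ray("top",A,tk[:,2].mean());print("tank ray",B,B.mean(0),[np.linalg.norm(B[i]-B[i-1]) for i in range(4)])
E
```

```text
tall [[ 0.445  -0.0705  0.1485]
 [ 0.4462 -0.15    0.1465]] 0.07951652648866277
tank [[0.5088 0.1912 0.0879]
 [0.5019 0.0692 0.0874]
 [0.4496 0.0721 0.0852]
 [0.4579 0.1933 0.0869]] [np.float64(0.050954061769561146), np.float64(0.12222838843354636), np.float64(0.05243820408984652), np.float64(0.12151848295558834)] [0.4795 0.1314 0.0869]
strip ((420.8799743652344, 267.8792724609375), (5.872800350189209, 58.21088790893555), 85.76361083984375) [[ 0.4441 -0.0702  0.1475]
 [ 0.4479 -0.15    0.1475]
 [ 0.4398 -0.1502  0.1475]
 [ 0.436  -0.0705  0.1475]] [ 0.442  -0.1102  0.1475] [0.0799 0.008  0.0798]
tank ray [[0.5087 0.1918 0.0869]
 [0.502  0.0692 0.0869]
 [0.45   0.0713 0.0869]
 [0.4576 0.1937 0.0869]] [0.4796 0.1315 0.0869] [np.float64(0.05107198948254157), np.float64(0.1227634191186222), np.float64(0.05204885674505272), np.float64(0.12259111408473293)]
```

The measurements agree with the given sizes: the tall cassette's top is 80×8 mm at z=0.1475, and the tank rim is 51×122 mm at z=0.087. I'll go up high first to clear the wash bottle, then grasp.

```bash
cat >> h.py <<'E'
def R(yaw):
    best=None
    for s in(1,-1):
        y=s*np.array([np.cos(yaw),np.sin(yaw),0]);z=np.array([0,0,-1.]);M=np.c_[np.cross(y,z),y,z]
        yield M
def rep(k):
    s=env.get_state();print(k,round(s["t"],2),np.round(s["position"],4),"w",round(s["gripper_width"],4),"gf",np.round(s["gripper_force"],2),"ft",np.round(s["ft_force"],2),"j",np.round(s["joints"],2))
E
python3 - <<'E'
from h import *
p=env.get_state()["position"];env.line_to([p[0],p[1],0.38],v=0.2)
c=np.array([.442,-.1102]);q=env.get_state()["joints"]
M=min((M for M in R(.047) if env.solve_ik([*c,.25],M) is not None),key=lambda M:np.abs(env.solve_ik([*c,.25],M)-q).max())
np.save("M.npy",M)
env.move_pose([*c,.30],M);rep("above")
env.line_to([*c,.120],v=.12);rep("down")
cv2.imwrite("pics/g0.png",env.capture("scene"))
env.close_gripper(20);rep("closed")
E
```

```text
above 3.03 [ 0.4423 -0.111   0.3001] w 0.0878 gf 0.0 ft [-0.01 -0.4   0.52] j [-0.4   0.08  1.69 -0.    1.37 -0.44]
down 4.68 [ 0.4425 -0.1104  0.1205] w 0.0879 gf 0.0 ft [-0.1  -0.09  0.04] j [-0.4   0.29  1.93  0.    0.92 -0.44]
closed 5.93 [ 0.442  -0.1102  0.12  ] w 0.0077 gf 20.0 ft [-0.12  0.33 -0.37] j [-0.4   0.29  1.93 -0.    0.92 -0.44]
```

View pics/g0.png

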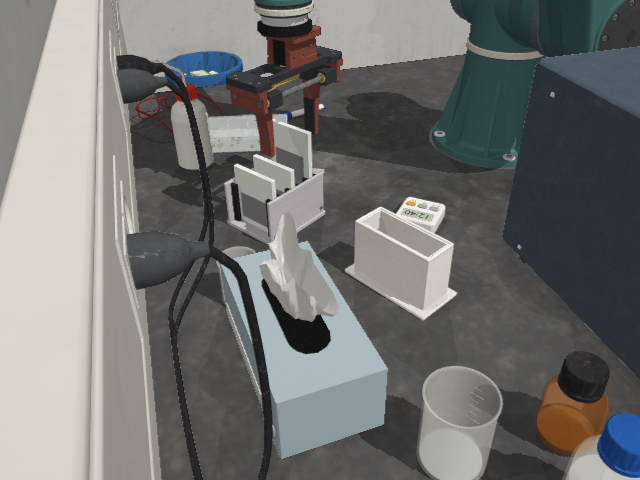

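The fingers straddled the tall cassette (scene ≈ (290,130)) and closed to 7.7 mm, which matches its thickness. Next I'll lift it, carry it over, and check it above the tank.

```bash
python3 - <<'E'
from h import *
M=np.load("M.npy");c=[.442,-.1102]
env.line_to([*c,.265],v=.08);env.hold(.3);rep("up")
N=max(R(-.058),key=lambda A:np.trace(A.T@M));np.save("N.npy",N)
env.line_to([.4796,.1315,.265],N,v=.12);env.hold(.5);rep("over")
t,s=env.capture("top"),env.capture("scene")
c=lambda i,x,y:cv2.resize(i[y:y+225,x:x+200],(400,450),interpolation=cv2.INTER_CUBIC)
cv2.imwrite("pics/o.png",np.hstack([c(t,160,140),c(s,310,70)]));cv2.imwrite("pics/of.png",s)
E
```

```text
up 8.2 [ 0.4419 -0.1102  0.2649] w 0.0079 gf 20.0 ft [ 0.42  0.27 -0.9 ] j [-0.4   0.11  1.75 -0.    1.29 -0.44]
over 10.89 [0.4796 0.1315 0.265 ] w 0.008 gf 20.0 ft [-0.48  0.09 -0.46] j [ 0.13  0.17  1.67 -0.    1.3   0.19]
```

View pics/o.png

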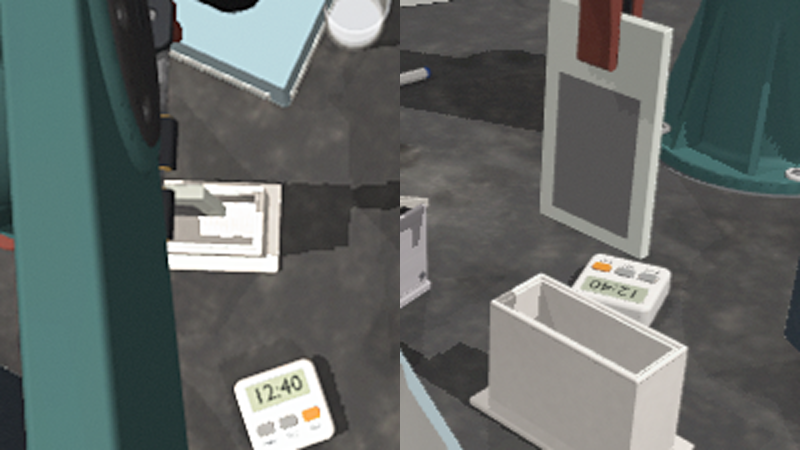

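The cassette hangs above the tank with its bottom corners at scene ≈ (380.5,177) and (431.5,198). I'll check those by ray before lowering.

```bash
python3 - <<'E'
from h import *
b=ray("scene",[(380.5,177),(431.5,198)],.153);print(b,b.mean(0),np.linalg.norm(b[0]-b[1]))
e=b.mean(0)[:2]-[.4796,.1315];print(e)
if np.abs(e).max()<.010:
    env.line_to([.4796,.1315,.150],v=.1);rep("in")
    for z in np.arange(.146,.111,-.002):
        env.line_to([.4796,.1315,z],v=.03)
        f=env.get_state()["ft_force"]
        if f[2]>2.5: break
    rep("floor")
    t,s=env.capture("top"),env.capture("scene");cv2.imwrite("pics/fl.png",s[50:350,250:550])
E
```

```text
[[0.48058823 0.09162037 0.153     ]
 [0.48021897 0.16775587 0.153     ]] [0.4804036  0.12968812 0.153     ] 0.07613639431824169
[ 0.0008036  -0.00181188]
in 12.29 [0.4802 0.1316 0.1506] w 0.0075 gf 20.0 ft [-0.03  0.55 -1.09] j [0.13 0.3  1.81 0.   1.03 0.19]
floor 16.32 [0.4802 0.1316 0.1174] w 0.0075 gf 20.01 ft [-3.18 -0.38 15.33] j [0.13 0.34 1.85 0.   0.95 0.19]
```

```bash
ls pics
```

```text
fl.png
g0.png
o.png
of.png
scene0.png
top0.png
z.png
```

The cassette touched the floor at TCP z=0.1174 (expected 0.118) while still gripped. I'll release and retreat.

```bash
python3 - <<'E'
from h import *
env.hold(.2);p=env.get_state()["position"]
env.line_to([p[0],p[1],p[2]+.0008],v=.01);env.hold(.2)
env.release();env.hold(.3);rep("rel")
p=env.get_state()["position"];env.line_to([p[0],p[1],.33],v=.12)
env.hold(.8);rep("end")
s=env.capture("scene");cv2.imwrite("pics/end.png",s)
E
```

```text
rel 18.78 [0.4802 0.1316 0.1183] w 0.0879 gf 0.0 ft [-0.22  0.32  0.14] j [ 0.13  0.34  1.85 -0.    0.95  0.19]
end 21.5 [0.4803 0.1316 0.33  ] w 0.0879 gf 0.0 ft [ 0.71  0.39 -0.4 ] j [ 0.13  0.12  1.56 -0.    1.45  0.19]
```

View pics/end.png

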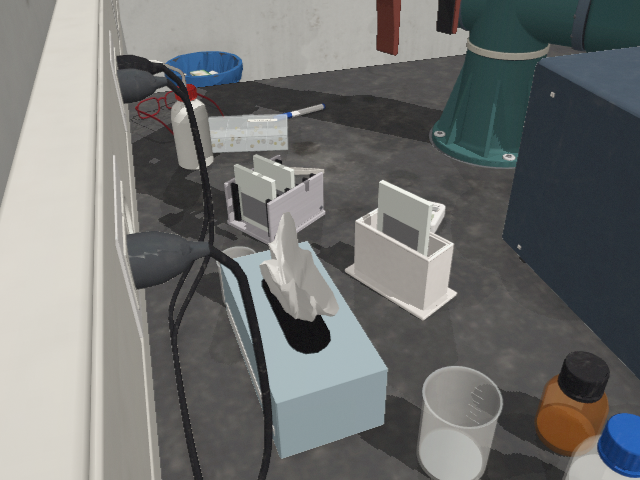

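The cassette stands in the tank (scene ≈ (403,215)), both short cassettes are still in the rack (≈ (255,180) and (273,172)), and the gripper is clear. I'm handing the job in.

```bash
python3 -c "
from rig import env
print(env.job_done())"
```

```text
the job is handed in; nothing more can be done
None
```

The tall cassette was lowered to the tank floor, released and left standing in the tank; both short cassettes are still in the rack, and the job is handed in at about 21.5 s of the 48 s allowed (no verdict was returned).

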